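# Fold out the sprung pot holder and seat the water pot

### The arm

A 7-joint arm with a two-finger parallel gripper is mounted at the origin on the work surface. World frame = base frame: x ahead of the robot, y to its left, z up, the work surface at z = 0. Lengths are in m, angles in rad, forces in N, time in s.
With the tool pointing down it reaches from about 0.4 to 0.85 m from the base axis. Payload 10.4 kg.
Tool frame: the origin (TCP) lies at the very end of the fingers, on their centre line; the grasp point (between the pads) lies r.tcp_to_grasp behind it (r.tcp_to_grasp is the distance from the TCP to the grasp point, in m); z points along the fingers, y is the line along which they close (so a half turn about z gives the same grasp; the last joint's range is limited). The gripper opens to 87 mm and grips with 3 to 60 N. Pads are 19 mm wide; open, the fingers measure 117 mm over their backs; the gripper's body (75 mm by 190 mm) begins 51 mm behind the grasp point.
Start: joints at [1.093, 0.332, -0.065, 1.46, 0.022, 1.35, -0.088], TCP at [0.275, -0.561, 0.223] pointing down, gripper open.
Joint ranges: [-2.6, 2.6], [-0.5, 2.12], [-1.47, 1.34], [0.16, 2.42], [-1.27, 4.41], [0.06, 2.06], [-2.6, 2.6]. Speed limits (rad/s): [2.22, 2.22, 2.79, 2.79, 3.14, 3.14, 3.14].

### API

Orientations are given as a unit quaternion [x, y, z, w].
In Python, from bench import monitor, cams, ticket, r gives the robot as it stands.
- The arm moves only by the shell command python3 -m crank 'ROWS' [OPENING] [FORCE]. ROWS is a JSON object whose one key "steps" holds a list of rows, each a list of 2 entries, a list of its own where there are three numbers: the shift along the world's x, y, z in units of 25 mm (1.0 is 25 mm), then the turn, a rotation vector about the world's x, y, z in units of 5 degrees (1.0 is 5 degrees). In form: {"steps": [[[x, y, z], [ax, ay, az]], ...]}. A call has 1 to 10 rows; each row shifts and turns the commanded pose from where the row before left it; what a row does not reach is not made up. A row lasts 1/12 s, in which the tool goes at most 41.7 mm and 7.16 degrees, less where a joint would pass 70% of its speed; a pose out of reach is approached as far as the arm can. A call is refused whole if a number of a shift passes 1 or a number of a turn 1, either way. A call with a gripper value outside its range is refused whole. OPENING is the finger opening in mm, from 0 to 87, set as the call begins (- or left out, the last holds). The fingers move at their own pace and stop on an object; FORCE is the grip in N (left out, the last holds). Time passes only in rows, so rows that do not move let the fingers close. It gives the time, the measured TCP pose, the force, the opening and the grip force at its end, in the units of the state.
- monitor.read_state(): the state, without advancing time (a new reading comes with each control period).
- cams.camera(name): name is "scene" or "side" or "wrist"; returns a dict with "pixels" (480x640x3 uint8, blue, green, red), "z_map" (480x640 float32, m along the optical axis (not along the pixel's ray), 0 where there is no reading), "vfov" (degrees; the focal length in pixels is half the picture's height over the tangent of half this angle, whatever the lens; pixels are square), "cx", "cy" (the principal point, pixels), "T" (4x4, takes a point from camera to world coordinates). Camera axes: x right, y up, looking along -z (the intrinsics and any distortion apply to the point x, -y, -z); pixel columns grow to the right and rows downward; lengths in m; the calibration is good to about 2 mm. The wrist camera is an equidistant fisheye: a pixel r from the principal point sees the ray r / f radians off the axis. A picture is of the moment at which its call begins.
- ticket.close_job(): hands the job in; it is judged then, once.
The state is a dict: "time": time; "joint_positions": joint angles; "joint_vel": joint speeds; "joint_torque": joint torques, N m; "ee_pos": TCP position; "eef_rot": TCP orientation; "ft_force": force on the tool from outside, world axes, zero at the start; "torque": the same for the moment, N m; "width": finger opening in m; "grip_force": force on a finger pad.
Only numpy, scipy, OpenCV 4.12 (cv2) and the standard library are available. Lean on these libraries where they do the work, as an engineer would, in place of code of your own. Each camera call takes 0.05 s, during which the arm holds its last target. There are 200 camera calls.

### The job

Push the paint box's upright sprung pot holder outward, past its over-centre point, so that it snaps down level against its stop. Then take the lidded steel water pot by its knob and lower it upright into the holder's ring, by feel, until its collar rests fully on the ring, and only then let go, without dropping or tipping it. Press only lightly on the holder, with fingers or pot (it bends above 20 N), and leave the jar, the jar lid and the brush where they are.

Things in the scene. Friction and masses are not known exactly. Their poses are not given: they have to be found in the camera images.
- paintbox: Wooden field paint box, fixed to the table, 160 (its x) x 220 (its y) x 60 mm high, rows of paint pans on top (5 mm high). Origin: centre of the underside; z up. The pot holder is hinged on its -y side.
- holder (a joint): Angle of the aluminium pot holder, rad: 0 = standing up, leaning 0.12 inward over the box; 1.69 = level at its stop, pointing to the box's -y. An over-centre spring holds it at either end: it resists with about 0.75 N m at 0, falling evenly to nothing at 0.78, beyond which it snaps by itself to 1.69 within half a second. Both stops are thinly padded. It bends if pressed with over 20 N.
- hinge (a point): Middle of the holder's hinge axis, which runs along the box's x, 8 mm outside the box's -y side and 63 mm above the table. The holder is a 6 mm plate: a root 44 mm wide, a 72 x 72 mm ring plate centred 56 mm from the hinge with a 47 mm round through hole, then a thumb tab 30 mm wide reaching from 92 to 121 mm from the hinge.
- tab (a point): Middle of the thumb tab, 106 mm from the hinge, on the face that looks toward the box when the holder stands up and upward when folded out. Own z is that face's outward normal; own -y points from hinge to tab end.
- ring (a point): Centre of the 47 mm hole at the same face of the plate (upper face, 66 mm above the table, when folded out). Own z is the face's normal: up when folded out.
- pot: Lidded steel water pot, loose, 0.13 to 0.25 kg, 88 mm tall. Origin: centre of its underside; z up. Foot tapers from 34 to 44 mm diameter over the lowest 10 mm, 44 mm body to 60 mm, 22 mm dark wooden knob from 60 to 88 mm. A tight 57 mm collar, 8 mm thick, has its underside anywhere from 34 to 50 mm up (differs each time, not measured); seated, it rests on the ring.
- jar: Bystander: closed green glass jar with dark cap, 66 mm diameter, 100 mm tall. Origin at the centre of its underside.
- jarlid: Bystander: shallow black round lid, 80 mm wide, 14 mm high, lying on the table. Origin at the centre of its underside.
- brush: Bystander: paint brush, 200 mm long, lying on the table along its own x.

How it is judged:
By the outcome, as a careful person would: the job done as asked, in the order asked, and still so for the second after the job is handed in, with the robot touching nothing.
It also fails if it takes over 72 s, if anything falls off the work surface, if the arm or the gripper's body presses on something with over 40 N, if the wrist force passes 120 N, or if a joint passes its speed limit or range.

## Working session

There is one attempt and no reset: what is moved stays moved. The work goes in short steps, Python scripts to look and compute and a shell command to move; the robot and the scene stay as the last step left them, time stands still between calls to the robot, and variables do not carry over. Pictures are saved under pics/ and viewed, at most 10 in all, crops included, and the job is handed in when it is done.

```bash
ls; mkdir -p pics
python3 - <<'E'
from bench import monitor,cams,r
import cv2,numpy as np
print(monitor.read_state(), r.tcp_to_grasp)
ims=[]
for n in ["scene","side"]:
    c=cams.camera(n); ims.append(c); np.savez(f"{n}0.npz",**c)
    print(n,c["vfov"],c["cx"],c["cy"],c["T"].round(4).tolist(),[k for k in c], (c["z_map"]>0).mean())
    cv2.imwrite(f"pics/{n}0.png",c["pixels"])
E
```

```text
pics
{'time': 0.0, 'joint_positions': array([ 1.09340034,  0.3328692 , -0.06471974,  1.46093374,  0.02160248,
        1.34988544, -0.08851027]), 'joint_vel': array([ 3.54982163e-04,  1.99764683e-04, -1.54124581e-03,  6.25360032e-04,
        3.94464402e-04, -8.20726905e-05, -2.63001018e-03]), 'joint_torque': array([ 7.07975323e-04, -6.23256326e+01,  2.47169228e-02, -3.89891982e+01,
       -6.15332765e-02,  3.98683408e-02,  1.31466140e-04]), 'ee_pos': array([ 0.27438748, -0.56112522,  0.22175927]), 'eef_rot': array([ 9.74252703e-01,  2.25457712e-01, -1.87037205e-04, -6.74548716e-04]), 'ft_force': array([ 0.1697039 , -0.23930698,  0.63273761]), 'torque': array([-0.00113757,  0.00402414, -0.0217705 ]), 'grip_force': 0.0, 'width': 0.08731485222243006} 0.0187
scene 57.890122353281676 317.33038409799536 242.151990664994 [[-0.7038, -0.4588, 0.5424, 1.1366], [0.7102, -0.4353, 0.5533, 0.6341], [-0.0178, 0.7746, 0.6322, 0.8121], [0.0, 0.0, 0.0, 1.0]] ['pixels', 'z_map', 'vfov', 'cx', 'cy', 'T'] 0.9895475260416666
side 42.03008076095834 329.6258552586812 241.9565064452082 [[-0.995, 0.072, -0.0685, 0.422], [-0.0992, -0.7585, 0.644, 1.0726], [-0.0056, 0.6477, 0.7619, 1.3205], [0.0, 0.0, 0.0, 1.0]] ['pixels', 'z_map', 'vfov', 'cx', 'cy', 'T'] 0.99591796875
```

View pics/scene0.png

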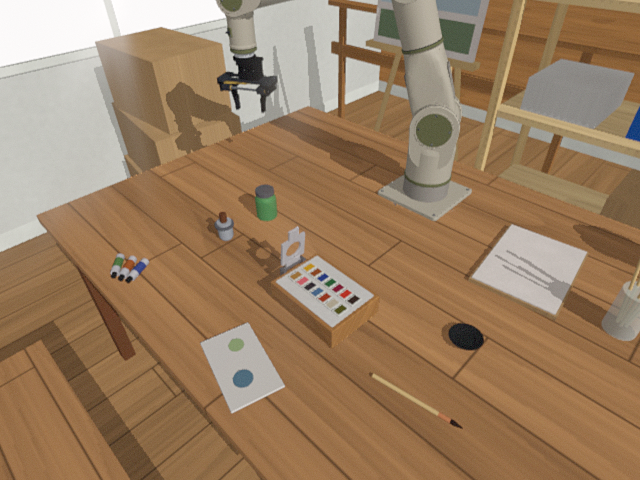

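View pics/side0.png

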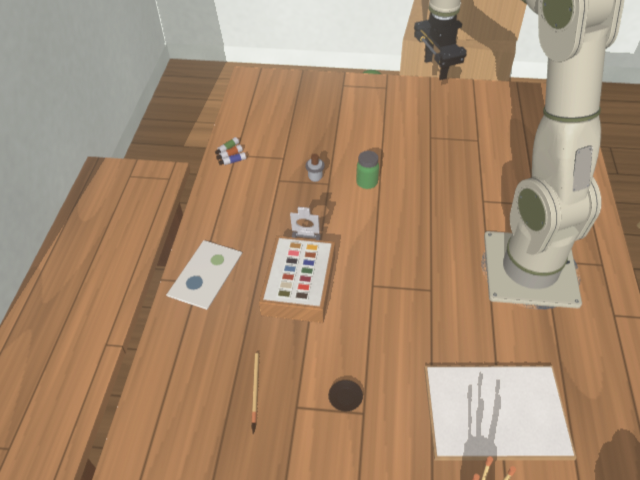

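The scene view shows the box top at about (325,292), the upright holder at (293,250), the pot at (225,228) and the jar at (266,203). In the side view the box is at (300,272), the holder at (305,223), the pot at (315,167) and the jar at (368,170). Next I measure them.

```bash
cat > h.py <<'E'
import numpy as np,cv2
def cloud(c):
    f=240/np.tan(np.radians(float(c["vfov"]))/2); v,u=np.mgrid[:480,:640]
    z=c["z_map"]; T=c["T"]
    p=np.stack([(u-c["cx"])/f*z,-(v-c["cy"])/f*z,-z],-1)
    return p@T[:3,:3].T+T[:3,3]
def ray(c,u,v,h):
    f=240/np.tan(np.radians(float(c["vfov"]))/2);T=c["T"]
    d=T[:3,:3]@np.array([(u-c["cx"])/f,-(v-c["cy"])/f,-1.]);o=T[:3,3]
    return o+d*(h-o[2])/d[2]
E
python3 - <<'E'
from h import *
from bench import cams
win={"scene":dict(box=(270,255,380,345),pot=(212,208,238,242),jar=(252,183,280,222),hold=(275,226,310,275)),
"side":dict(box=(258,236,335,320),pot=(302,152,328,184),jar=(352,148,384,190),hold=(286,204,325,238))}
for n in win:
    c=dict(np.load(f"{n}0.npz")); P=cloud(c)
    def sub(k):
        a,b,d,e=win[n][k]; return P[b:e,a:d].reshape(-1,3),c["pixels"][b:e,a:d].reshape(-1,3)
    p,q=sub("box"); m=(p[:,2]>.05)&(p[:,2]<.072)
    rct=cv2.minAreaRect(p[m,:2].astype(np.float32)); print(n,"box",rct,p[m,2].mean(),cv2.boxPoints(rct).round(3).tolist())
    for k,h in (("pot",.088),("jar",.1)):
        p,q=sub(k); zt=np.percentile(p[:,2],99)
        m=p[:,2]>h-.006; print(k,zt,m.sum(),p[m].mean(0).round(4),(p[m].min(0)+p[m].max(0))[:2]/2,np.ptp(p[m],axis=0).round(3))
    p,q=sub("pot"); 
    for lo,hi in ((.01,.03),(.03,.04),(.04,.05),(.05,.058),(.064,.084)):
        m=(p[:,2]>lo)&(p[:,2]<hi); print(lo,m.sum(),p[m].mean(0).round(4),np.ptp(p[m],axis=0).round(3))
    p,q=sub("hold"); m=(p[:,2]>.08)&(p[:,2]<.2); print("hold",m.sum(),p[m].mean(0).round(4),p[m].min(0).round(4),p[m].max(0).round(4))
    s,i=np.unique(0,return_index=True)
    t=m&(p[:,2]>.16); print("tab",p[t].mean(0).round(4),p[t].min(0).round(3),p[t].max(0).round(3))
    a,b,d,e=win[n]["pot"]; cv2.imwrite(f"pics/pot_{n}.png",cv2.resize(c["pixels"][b-8:e+8,a-8:d+8],None,fx=8,fy=8,interpolation=cv2.INTER_CUBIC))
E
```

```text
scene box ((0.6060656309127808, 0.10466914623975754), (0.2359805852174759, 0.16310322284698486), 87.75062561035156) 0.06066556123261661 [[0.5199999809265137, -0.009999999776482582], [0.6830000281333923, -0.01600000075995922], [0.6919999718666077, 0.21899999678134918], [0.5289999842643738, 0.22599999606609344]]
pot 0.08759184691006097 36 [ 0.6567 -0.2142  0.147 ] [0.86936012 0.16495298] [0.535 0.938 0.729]
jar 0.10161848373365777 175 [ 0.4805 -0.2553  0.1231] [0.78134337 0.15851188] [0.711 0.951 0.718]
0.01 75 [ 0.6198 -0.2789  0.0194] [0.041 0.033 0.019]
0.03 41 [ 0.6198 -0.2775  0.0343] [0.038 0.028 0.009]
0.04 33 [ 0.6217 -0.2761  0.0476] [0.049 0.054 0.008]
0.05 89 [ 0.6175 -0.2832  0.0538] [0.055 0.054 0.008]
0.064 44 [ 0.6155 -0.2859  0.0743] [0.02  0.021 0.02 ]
hold 505 [0.6044 0.0034 0.1303] [ 0.565  -0.0076  0.08  ] [0.6399 0.012  0.1845]
tab [0.604  0.0084 0.1733] [0.587 0.002 0.16 ] [0.618 0.012 0.185]
side box ((0.6057959794998169, 0.10813760757446289), (0.23547008633613586, 0.16129499673843384), 87.4693832397461) 0.06323853887415717 [[0.5199999809265137, -0.006000000052154064], [0.6809999942779541, -0.013000000268220901], [0.6919999718666077, 0.22200000286102295], [0.5299999713897705, 0.2290000021457672]]
pot 0.09390754818806754 45 [ 0.594  -0.1701  0.199 ] [0.5213474  0.38375617] [0.199 1.378 1.236]
jar 0.10668623843039353 252 [ 0.4532 -0.2712  0.1162] [0.4520816  0.37326913] [0.06  1.399 1.226]
0.01 74 [ 0.6091 -0.2853  0.0201] [0.059 0.123 0.02 ]
0.03 27 [ 0.6045 -0.2775  0.0348] [0.039 0.017 0.009]
0.04 22 [ 0.6088 -0.2781  0.0457] [0.048 0.058 0.008]
0.05 74 [ 0.6091 -0.2822  0.0547] [0.057 0.052 0.008]
0.064 54 [ 0.6106 -0.2886  0.0697] [0.042 0.042 0.018]
hold 471 [0.601  0.002  0.1321] [ 0.5651 -0.0108  0.0807] [0.6378 0.0135 0.1894]
tab [0.6009 0.0073 0.1741] [0.574 0.    0.16 ] [0.63  0.014 0.189]
```

```bash
python3 -m crank '{"steps":[[[0.5,1,0.1],[0,0,0.6]],[[0.5,1,0.1],[0,0,0.6]],[[0.5,1,0.1],[0,0,0.6]],[[0.5,1,0.1],[0,0,0.6]],[[0.5,1,0.1],[0,0,0.6]],[[0.5,1,0.1],[0,0,0.6]],[[0.5,1,0.1],[0,0,0.6]],[[0.5,1,0.1],[0,0,0.6]],[[0.5,1,0.1],[0,0,0.6]],[[0.5,1,0.1],[0,0,0.6]]]}' 0 10
python3 -m crank '{"steps":[[[0.5,1,0],[0,0,0.6]],[[0.5,1,0],[0,0,0.6]],[[0.5,1,0],[0,0,0.6]],[[0.5,1,0],[0,0,0.6]],[[0.5,1,0],[0,0,0.6]],[[0.5,1,0],[0,0,0.6]],[[0.5,1,0],[0,0,0.6]],[[0.5,1,0],[0,0,0.6]],[[0.5,1,0],[0,0,0.6]],[[0.5,1,0],[0,0,0.6]]]}'
python3 -m crank '{"steps":[[[0.6,1,0],[0,0,0.3]],[[0.6,1,0],[0,0,0]],[[0.6,1,0],[0,0,0]],[[0.6,1,0],[0,0,0]],[[0.6,1,0],[0,0,0]],[[0,0,0],[0,0,0]]]}'
```

```text
time: 0.93
ee_pos: [0.4001, -0.3097, 0.2476]
eef_rot: [0.882, 0.471, -0.0, -0.0]
ft_force: [0.0, -1.0, 1.0]
width: 0.0285
grip_force: 0.0
time: 1.77
ee_pos: [0.5248, -0.0597, 0.2475]
eef_rot: [0.73, 0.684, -0.0, -0.0]
ft_force: [0.4, 0.4, 0.3]
width: 0.0007
grip_force: 0.0
time: 2.27
ee_pos: [0.6002, 0.0703, 0.2469]
eef_rot: [0.72, 0.694, 0.001, -0.001]
ft_force: [-1.6, 0.7, 0.6]
width: 0.0004
grip_force: 0.0
```

```bash
python3 -m crank '{"steps":[[[0.1,0,-0.9],[0,0,0]],[[0,0,-0.9],[0,0,0]],[[0,0,-0.9],[0,0,0]],[[0,0,-0.8],[0,0,0]],[[0,-0.5,0],[0,0,0]],[[0,-0.5,0],[0,0,0]],[[0,-0.4,0],[0,0,0]],[[0,0,0],[0,0,0]]]}'
python3 - <<'E'
from bench import cams
import cv2
for n in ["side"]:
    c=cams.camera(n)["pixels"]; cv2.imwrite("pics/push1.png",cv2.resize(c[140:320,220:400],None,fx=3,fy=3))
E
```

```text
time: 2.93
ee_pos: [0.6031, 0.0243, 0.1616]
eef_rot: [0.724, 0.69, 0.0, 0.001]
ft_force: [-0.0, -1.5, -0.6]
width: 0.0005
grip_force: 0.0
```

View pics/push1.png

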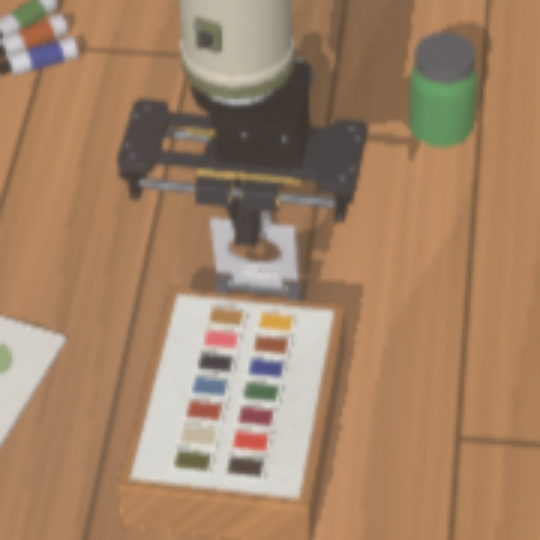

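The closed fingers, at crop (247,225), are on the box side of the tab and centred on the holder at (255,250). I push gently.

```bash
python3 -m crank '{"steps":[[[0,-0.1,-0.05],[0,0,0]],[[0,-0.1,-0.05],[0,0,0]],[[0,-0.1,0],[0,0,0]],[[0,-0.1,0],[0,0,0]],[[0,-0.1,0],[0,0,0]]]}'
python3 -m crank '{"steps":[[[0,-0.1,0],[0,0,0]],[[0,-0.1,0],[0,0,0]],[[0,-0.1,0],[0,0,0]],[[0,-0.1,0],[0,0,0]],[[0,-0.1,0],[0,0,0]]]}'
```

```text
time: 3.4
ee_pos: [0.602, 0.0184, 0.1579]
eef_rot: [0.721, 0.693, 0.001, -0.001]
ft_force: [-1.2, 7.6, 3.5]
width: 0.0003
grip_force: 3.6
time: 3.82
ee_pos: [0.602, 0.0062, 0.1583]
eef_rot: [0.721, 0.693, 0.001, -0.001]
ft_force: [-1.4, 6.7, 4.7]
width: 0.0004
grip_force: 3.6
```

```bash
python3 -m crank '{"steps":[[[0,-0.15,-0.02],[0,0,0]],[[0,-0.15,-0.02],[0,0,0]],[[0,-0.15,-0.02],[0,0,0]],[[0,-0.15,-0.02],[0,0,0]],[[0,-0.15,-0.02],[0,0,0]],[[0,-0.15,-0.02],[0,0,0]]]}'
python3 -m crank '{"steps":[[[0,-0.15,-0.06],[0,0,0]],[[0,-0.15,-0.06],[0,0,0]],[[0,-0.15,-0.06],[0,0,0]],[[0,-0.15,-0.06],[0,0,0]],[[0,-0.15,-0.06],[0,0,0]]]}'
```

```text
time: 4.32
ee_pos: [0.602, -0.0166, 0.1552]
eef_rot: [0.721, 0.693, 0.001, -0.001]
ft_force: [-2.4, 6.4, 3.2]
width: 0.0006
grip_force: 3.1
time: 4.73
ee_pos: [0.602, -0.0376, 0.1471]
eef_rot: [0.722, 0.692, 0.0, -0.0]
ft_force: [-1.7, 2.6, 3.2]
width: 0.0006
grip_force: 1.7
```

```bash
python3 -m crank '{"steps":[[[0,-0.15,-0.06],[0,0,0]],[[0,-0.15,-0.06],[0,0,0]],[[0,-0.15,-0.06],[0,0,0]],[[0,-0.15,-0.06],[0,0,0]],[[0,-0.15,-0.06],[0,0,0]]]}'
python3 -m crank '{"steps":[[[0,-0.15,0],[0,0,0]],[[0,-0.15,0],[0,0,0]],[[0,-0.15,0],[0,0,0]],[[0,0,0],[0,0,0]],[[0,0,0.3],[0,0,0]],[[0,0,0.8],[0,0,0]],[[0,0,0.8],[0,0,0]],[[0,0,0.8],[0,0,0]],[[0,0,0.8],[0,0,0]]]}' 50
python3 - <<'E'
from bench import cams
import cv2
from h import *
c=cams.camera("scene"); np.savez("scene1.npz",**c)
cv2.imwrite("pics/fold.png",cv2.resize(c["pixels"][180:330,190:390],None,fx=3.5,fy=3.5))
E
```

```text
time: 5.15
ee_pos: [0.6021, -0.0576, 0.1393]
eef_rot: [0.722, 0.692, -0.0, 0.0]
ft_force: [-0.3, 0.6, 0.3]
width: 0.0004
grip_force: 0.0
time: 5.9
ee_pos: [0.6021, -0.0673, 0.2288]
eef_rot: [0.722, 0.692, 0.0, 0.0]
ft_force: [-0.0, 0.7, -0.7]
width: 0.0476
grip_force: 0.0
```

View pics/fold.png

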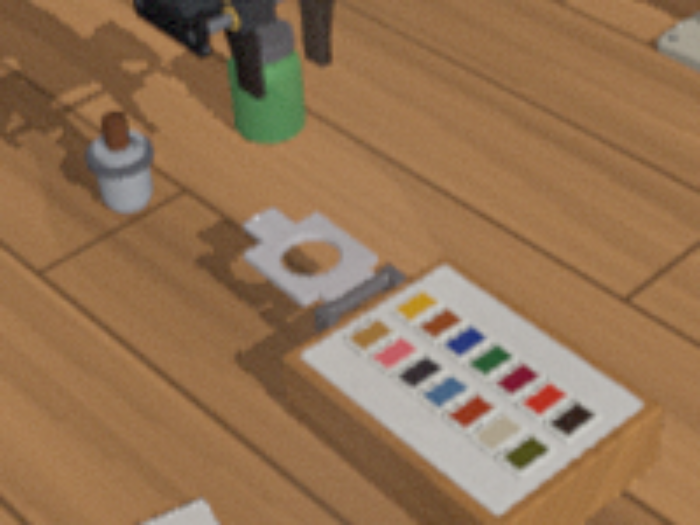

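The scene crop shows the holder level: hole at crop (312,258), which is full-picture (279,254). The pot stands untouched at crop (122,165). I move above the pot and look with the wrist camera.

```bash
python3 -m crank '{"steps":[[[0.04,-0.9,0],[0,0,0]],[[0.04,-0.9,0],[0,0,0]],[[0.04,-0.9,0],[0,0,0]],[[0.04,-0.9,0],[0,0,0]],[[0.04,-0.9,0],[0,0,0]],[[0.04,-0.9,0],[0,0,0]],[[0.04,-0.9,0],[0,0,0]],[[0.04,-0.9,0],[0,0,0]],[[0.04,-0.9,0],[0,0,0]],[[0.04,-0.8,0],[0,0,0]]]}'
python3 -m crank '{"steps":[[[0,0,0],[0,0,0]],[[0,0,0],[0,0,0]]]}'
python3 - <<'E'
from bench import cams,monitor
import cv2
from h import *
print(monitor.read_state()["ee_pos"])
for n in ["wrist","side","scene"]:
    c=cams.camera(n); np.savez(n+"2.npz",**c); print(n,c["vfov"],c["cx"],c["cy"],c["T"].round(3).tolist())
    if n=="wrist": cv2.imwrite("pics/wrist2.png",c["pixels"])
    if n!="side": continue
    # plate points
for n in ["side","scene"]:
    c=dict(np.load(n+"2.npz"));P=cloud(c);px=cv2.cvtColor(c["pixels"],cv2.COLOR_BGR2HSV)
    m=((P[...,2]>.055)&(P[...,2]<.075)&(P[...,1]<-.012)&(P[...,1]>-.15)&(abs(P[...,0]-.6)<.06))
    p=P[m]; print(n,m.sum(),p.mean(0),p.min(0),p.max(0),cv2.minAreaRect(p[:,:2].astype(np.float32)))
    g=((px[...,1]<70)&(px[...,2]>110)&cv2.dilate(m.astype(np.uint8),np.ones((5,5))).astype(bool)).astype(np.uint8)
    cs,h=cv2.findContours(g,cv2.RETR_CCOMP,cv2.CHAIN_APPROX_NONE)
    for k,hh in zip(cs,h[0]):
        if hh[3]>=0 and len(k)>15:
            e=cv2.fitEllipse(k); w=np.array([ray(c,u,v,.066)[:2] for u,v in k[:,0]]).astype(np.float32)
            print("hole",len(k),e[0],"centre",ray(c,*e[0],.066),cv2.minEnclosingCircle(w),cv2.fitEllipse(w))
E
```

```text
time: 6.78
ee_pos: [0.6121, -0.2916, 0.2276]
eef_rot: [0.722, 0.692, 0.0, 0.0]
ft_force: [0.2, -0.2, -0.1]
width: 0.0497
grip_force: 0.0
time: 6.95
ee_pos: [0.6119, -0.2911, 0.2271]
eef_rot: [0.723, 0.691, 0.0, -0.0]
ft_force: [-0.3, 0.5, -0.7]
width: 0.0497
grip_force: 0.0
[ 0.61191553 -0.29110814  0.22711526]
wrist 65.70646984690485 319.6613568477103 239.6213773476237 [[0.999, 0.043, 0.014, 0.615], [-0.045, 0.953, 0.3, -0.207], [-0.001, -0.3, 0.954, 0.391], [0.0, 0.0, 0.0, 1.0]]
side 42.03008076095834 329.6258552586812 241.9565064452082 [[-0.995, 0.072, -0.069, 0.422], [-0.099, -0.759, 0.644, 1.073], [-0.006, 0.648, 0.762, 1.321], [0.0, 0.0, 0.0, 1.0]]
scene 57.890122353281676 317.33038409799536 242.151990664994 [[-0.704, -0.459, 0.542, 1.137], [0.71, -0.435, 0.553, 0.634], [-0.018, 0.775, 0.632, 0.812], [0.0, 0.0, 0.0, 1.0]]
side 547 [ 0.59875266 -0.06499202  0.06821944] [ 0.56152954 -0.13108227  0.05978678] [ 0.63589428 -0.01222665  0.07484974] ((0.5984799265861511, -0.07132568955421448), (0.11962568759918213, 0.07309766858816147), 88.66817474365234)
hole 39 (309.1435546875, 219.4601287841797) centre [ 0.59819882 -0.06246194  0.066     ] ((0.5986585021018982, -0.06370551884174347), 0.024780992418527603) ((0.5982096791267395, -0.06262585520744324), (0.041332077234983444, 0.0470731258392334), 103.89823913574219)
scene 538 [ 0.60136701 -0.06400063  0.06568428] [ 0.56123873 -0.12877533  0.0576857 ] [ 0.63819583 -0.01204148  0.07161391] ((0.5993067026138306, -0.06946832686662674), (0.11796519160270691, 0.07380078732967377), 86.99452209472656)
hole 41 (278.44451904296875, 253.19351196289062) centre [ 0.60004462 -0.06108505  0.066     ] ((0.6002757549285889, -0.061832740902900696), 0.024375056847929955) ((0.5998260378837585, -0.06129307672381401), (0.04207701236009598, 0.04677493870258331), 54.77923583984375)
```

View pics/wrist2.png

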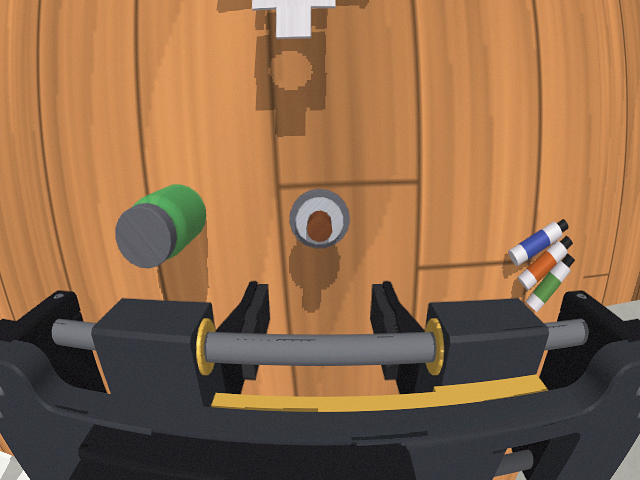

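The wrist view shows the pot at (319,219), with its knob at (319,226), midway between the fingers in columns. The holder tab is at (293,20) at the top and the jar at (160,225). I compute the pot centre.

```bash
cat >> h.py <<'E'
def wray(c,u,v,h):
    f=240/np.tan(np.radians(float(c["vfov"]))/2);T=c["T"]
    a,b=u-c["cx"],v-c["cy"]; q=np.hypot(a,b); t=q/f
    d=T[:3,:3]@np.array([np.sin(t)*a/q,-np.sin(t)*b/q,-np.cos(t)]);o=T[:3,3]
    return o+d*(h-o[2])/d[2]
def wz(c,u,v):
    f=240/np.tan(np.radians(float(c["vfov"]))/2);T=c["T"]
    a,b=u-c["cx"],v-c["cy"]; q=np.hypot(a,b)+1e-9; t=q/f; z=c["z_map"][v,u]
    return T[:3,:3]@np.array([np.tan(t)*a/q*z,-np.tan(t)*b/q*z,-z])+T[:3,3]
E
python3 - <<'E'
from h import *
c=dict(np.load("wrist2.npz")); 
pts=np.array([[*wz(c,u,v),u,v] for v in range(180,260) for u in range(280,360)])
print("h hist",np.histogram(pts[:,2],bins=np.arange(0,.1,.004)))
hsv=cv2.cvtColor(c["pixels"],cv2.COLOR_BGR2HSV)
for lo,hi in ((.042,.0585),(.0585,.063),(.084,.092)):
    m=(pts[:,2]>lo)&(pts[:,2]<hi); w=pts[m]
    print(lo,m.sum(),np.median(w[:,2]),cv2.minEnclosingCircle(w[:,:2].astype(np.float32)))
m=((pts[:,2]>.042)&(pts[:,2]<.0585)).reshape(80,80).astype(np.uint8)
for H in (.045,.05,.055):
    k=cv2.findContours(m,cv2.RETR_EXTERNAL,cv2.CHAIN_APPROX_NONE)[0];k=max(k,key=len)[:,0]+[280,180]
    w=np.array([wray(c,u,v,H)[:2] for u,v in k]).astype(np.float32); print(H,cv2.fitEllipse(w))
E
```

```text
h hist (array([3402,    0,    0,    0,    0,    0,    0,    0,    0,    0,    0,
          1,   28,  975,  123, 1032,   26,   22,   21,   30,   25,   58,
        461,    0]), array([0.   , 0.004, 0.008, 0.012, 0.016, 0.02 , 0.024, 0.028, 0.032,
       0.036, 0.04 , 0.044, 0.048, 0.052, 0.056, 0.06 , 0.064, 0.068,
       0.072, 0.076, 0.08 , 0.084, 0.088, 0.092, 0.096]))
0.042 1076 0.05479644749076423 ((0.6105426549911499, -0.2931612432003021), 0.028767913579940796)
0.0585 1074 0.06126893891218052 ((0.6108084917068481, -0.2932009994983673), 0.022321442142128944)
0.084 519 0.08914717549641032 ((0.6104951500892639, -0.292777419090271), 0.011113525368273258)
0.045 ((0.610403835773468, -0.29531624913215637), (0.056768111884593964, 0.05820786580443382), 176.57948303222656)
0.05 ((0.6104734539985657, -0.29404541850090027), (0.05594669654965401, 0.057365622371435165), 176.5797119140625)
0.055 ((0.6105431318283081, -0.29277458786964417), (0.05512528494000435, 0.056523390114307404), 176.5794677734375)
```

```bash
python3 -m crank '{"steps":[[[-0.06,-0.08,-0.8],[0,0,0]],[[0,0,-0.8],[0,0,0]],[[0,0,-0.8],[0,0,0]],[[0,0,-0.8],[0,0,0]],[[0,0,-0.8],[0,0,0]],[[0,0,-0.8],[0,0,0]],[[0,0,-0.6],[0,0,0]],[[0,0,-0.6],[0,0,0]],[[0,0,-0.4],[0,0,0]],[[0,0,0],[0,0,0]]]}'
python3 -m crank '{"steps":[[[0,0,0],[0,0,0]],[[0,0,0],[0,0,0]]]}'
```

```text
time: 7.93
ee_pos: [0.6097, -0.2908, 0.065]
eef_rot: [0.722, 0.692, -0.0, -0.002]
ft_force: [-0.7, -0.1, 0.2]
width: 0.05
grip_force: 0.0
time: 8.1
ee_pos: [0.6113, -0.2921, 0.0684]
eef_rot: [0.722, 0.692, 0.0, 0.001]
ft_force: [0.5, -0.4, 0.9]
width: 0.0499
grip_force: 0.0
```

```bash
python3 -m crank '{"steps":[[[0,-0.03,-0.08],[0,0,0]],[[0,0,0],[0,0,0]],[[0,0,0],[0,0,0]],[[0,0,0],[0,0,0]],[[0,0,0],[0,0,0]],[[0,0,0],[0,0,0]],[[0,0,0],[0,0,0]],[[0,0,0],[0,0,0]]]}' 10 25
python3 -m crank '{"steps":[[[0,0,0.1],[0,0,0]],[[0,0,0.2],[0,0,0]],[[0,0,0.4],[0,0,0]],[[0,0,0.6],[0,0,0]],[[0,0,0.6],[0,0,0]],[[0,0,0.6],[0,0,0]],[[0,0,0.6],[0,0,0]],[[0,0,0.6],[0,0,0]],[[0,0,0.2],[0,0,0]],[[0,0,0],[0,0,0]]]}'
```

```text
time: 8.77
ee_pos: [0.6107, -0.293, 0.0652]
eef_rot: [0.722, 0.692, 0.0, 0.0]
ft_force: [-0.7, -0.5, 1.3]
width: 0.0215
grip_force: 25.0
time: 9.6
ee_pos: [0.6114, -0.2932, 0.1647]
eef_rot: [0.722, 0.692, 0.001, 0.001]
ft_force: [0.7, 0.9, -2.3]
width: 0.0215
grip_force: 25.0
```

```bash
python3 -m crank '{"steps":[[[0,0.3,0],[0,0,0]],[[-0.06,0.6,0],[0,0,0]],[[-0.06,0.7,0],[0,0,0]],[[-0.06,0.7,0],[0,0,0]],[[-0.06,0.7,0],[0,0,0]],[[-0.06,0.7,0],[0,0,0]],[[-0.06,0.7,0],[0,0,0]],[[-0.06,0.7,0],[0,0,0]],[[-0.06,0.7,0],[0,0,0]],[[0,0.7,0],[0,0,0]]]}'
python3 -m crank '{"steps":[[[0,0.7,0],[0,0,0]],[[0,0.7,0],[0,0,0]],[[0,0.6,0],[0,0,0]],[[0,0.5,0],[0,0,0]],[[0,0.16,0],[0,0,0]],[[0,0,0],[0,0,0]],[[0,0,0],[0,0,0]]]}'
python3 - <<'E'
from bench import cams,monitor
from h import *
c=cams.camera("wrist"); np.savez("wrist3.npz",**c); s=cams.camera("scene");np.savez("scene3.npz",**s)
d=cams.camera("side");np.savez("side3.npz",**d)
P=[monitor.read_state()["ee_pos"]]
for _ in range(4): cams.camera("side"); P.append(monitor.read_state()["ee_pos"])
print(np.mean(P,0),np.ptp(P,axis=0))
big=np.hstack([c["pixels"][100:340,180:460],s["pixels"][190:310,220:340].repeat(2,0).repeat(2,1),d["pixels"][160:280,250:370].repeat(2,0).repeat(2,1)])
cv2.imwrite("pics/over.png",big)
E
```

```text
time: 10.43
ee_pos: [0.5977, -0.1272, 0.1624]
eef_rot: [0.721, 0.693, -0.0, -0.0]
ft_force: [1.1, 0.1, -2.9]
width: 0.0215
grip_force: 25.0
time: 11.02
ee_pos: [0.5984, -0.0643, 0.1625]
eef_rot: [0.722, 0.692, -0.0, 0.0]
ft_force: [0.8, -1.2, -2.8]
width: 0.021
grip_force: 25.0
[ 0.59851475 -0.06489817  0.16245914] [6.37279105e-05 6.73486909e-04 4.93550824e-05]
```

View pics/over.png

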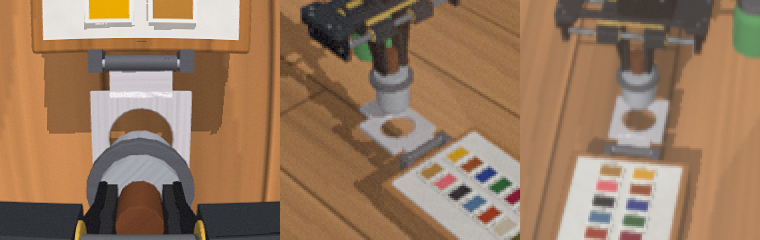

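The view shows the held pot above the plate. In the wrist crop the plate edges are at x 91 and 191, the near-box edge is at y 92, and the hole is at (140,125). I measure the ring relative to the pot in this same view.

Run:
```python
from h import *
c=dict(np.load("wrist3.npz"))
W=np.array([[wz(c,u,v) for u in range(240,410)] for v in range(130,300)])
X,Y,Z=W[...,0],W[...,1],W[...,2]
m=(Z>.055)&(Z<.08)&(Y<-.025)&(abs(X-.6)<.05)
print("plate z",np.median(Z[m]),m.sum())
for a in np.arange(-.09,-.025,.005):
    k=m&(Y>a)&(Y<a+.005)
    if k.sum()>20: print(round(a,3),k.sum(),X[k].min().round(4),X[k].max().round(4),((X[k].min()+X[k].max())/2).round(4))
k=m&(abs(X-.6)>.026); print("ring plate box-side edge y:",Y[k&(X>.6)].max(),Y[k&(X<.6)].max())
# hole rim via contour of plate mask with upper-face rays: fit to boundary between plate and non-plate inside
hm=(~((Z>.05)&(Z<.08)))&(Z<.05)
n,l,s,ce=cv2.connectedComponentsWithStats((hm).astype(np.uint8))
for i in range(1,n):
    if s[i,4]>100: print(s[i],ce[i]+[240,130])
kk=(Z>.12)&(Z<.2)
h,b=np.histogram(Z[kk],bins=np.arange(.12,.2,.003)); print(h,b.round(3))
q=(Z>.147)&(Z<.1575); print("collar",np.median(Z[q]),X[q].min(),X[q].max(),Y[q].min(),Y[q].max())
p=np.c_[X[q],Y[q]]; print(cv2.minEnclosingCircle(p.astype(np.float32)))
np.save("W.npy",W)
```

```text
plate z 0.06792155852235979 3966
-0.08 48 0.5623 0.634 0.5982
-0.075 111 0.5626 0.6339 0.5983
-0.07 225 0.5622 0.6347 0.5985
-0.065 228 0.5626 0.6348 0.5987
-0.06 250 0.5631 0.6349 0.599
-0.055 265 0.5636 0.6348 0.5992
-0.05 333 0.5632 0.6349 0.599
-0.045 452 0.5635 0.6357 0.5996
-0.04 667 0.5639 0.6357 0.5998
-0.035 704 0.5642 0.6358 0.6
-0.03 665 0.5641 0.6359 0.6
ring plate box-side edge y: -0.027629928301031913 -0.025018166014745158
[ 44  21  73   8 279] [321.18996416 152.64874552]
[   0   23   50  147 4767] [256.49423117 222.74134676]
[ 112   22   58  148 5975] [388.6692887  223.03648536]
[  50   79   63   38 1266] [320.75513428 224.56556082]
[  39    7    0    0    0    0    0    0  111  147 1952  286 1204  480
  161  223  223  229  191  188   68   10    0    0    0    0] [0.12  0.123 0.126 0.129 0.132 0.135 0.138 0.141 0.144 0.147 0.15  0.153
 0.156 0.159 0.162 0.165 0.168 0.171 0.174 0.177 0.18  0.183 0.186 0.189
 0.192 0.195 0.198]
collar 0.15213049530186856 0.5699981929205349 0.6262642551908687 -0.06980427711447987 -0.03577394917866493
((0.5981348752975464, -0.06392378360033035), 0.0283893421292305)
```

Run:
```python
from h import *
c=dict(np.load("wrist3.npz"))
W=np.load("W.npy");X,Y,Z=W[...,0],W[...,1],W[...,2]
m=(Z>.058)&(Z<.075)&(Y<-.008)
for a in (-.034,-.030,-.026,.022,.026,.030):
    k=m&(abs(X-.5995-a)<.002); print("edge",a,Y[k].max() if k.any() else None)
# hole: upper-face boundary on the box side is occluding? collect hole-boundary px, cast to z=.066
z=Z.copy(); 
hm=np.zeros(Z.shape,np.uint8); n,l,s,ce=cv2.connectedComponentsWithStats((Z<.05).astype(np.uint8))
i=[j for j in range(1,n) if 1000<s[j,4]<2000][0]
k=max(cv2.findContours((l==i).astype(np.uint8),cv2.RETR_EXTERNAL,cv2.CHAIN_APPROX_NONE)[0],key=len)[:,0]+[240,130]
for H in (.060,.066):
    w=np.array([wray(c,u,v,H)[:2] for u,v in k]); print(H,"x",w[:,0].min(),w[:,0].max(),"y",w[:,1].min(),w[:,1].max())
# rim arc only (not the pot edge)
    from scipy.optimize import least_squares
    rim=w[w[:,1]>-.058]; 
    print(len(rim),least_squares(lambda p:np.hypot(*(rim-p).T)-.0235,[.599,-.064],loss='soft_l1',f_scale=.001).x)
# collar outer circle, fixed radius, at z .152
q=((Z>.1485)&(Z<.1575)&(Y>-.075)).astype(np.uint8)
q=((Z>.12)).astype(np.uint8)
k=max(cv2.findContours(q,cv2.RETR_EXTERNAL,cv2.CHAIN_APPROX_NONE)[0],key=len)[:,0]+[240,130]
w=np.array([wray(c,u,v,.1515)[:2] for u,v in k]); arc=w[w[:,1]>-.056]; arc=arc[np.hypot(*(arc-[.598,-.064]).T)<.034]
print(len(arc),least_squares(lambda p:np.hypot(*(arc-p).T)-.0285,[.599,-.064],loss='soft_l1',f_scale=.001).x)
```

```text
edge -0.034 -0.008399941706616804
edge -0.03 -0.008001364927755935
edge -0.026 -0.008050747757163676
edge 0.022 -0.008121090028332546
edge 0.026 -0.008148911008001958
edge 0.03 -0.008525584972926603
0.06 x 0.5752860207585015 0.622110967290683 y -0.07027631911178753 -0.040686854343574476
98 [ 0.59842411 -0.06484397]
0.066 x 0.575879967326944 0.6216481222764227 y -0.06825057141903282 -0.039328910879538624
114 [ 0.59845184 -0.06382352]
129 [ 0.59805334 -0.06308635]
```

Relative to the ring, the pot is about (-0.4, +0.7) mm off. I correct that and lower it, slowly from ring entry.

```bash
python3 -m crank '{"steps":[[[0.02,-0.03,-0.2],[0,0,0]],[[0,0,-0.3],[0,0,0]],[[0,0,-0.3],[0,0,0]],[[0,0,-0.2],[0,0,0]],[[0,0,-0.1],[0,0,0]],[[0,0,0],[0,0,0]]]}'
python3 -m crank '{"steps":[[[0,0,-0.1],[0,0,0]],[[0,0,-0.1],[0,0,0]],[[0,0,-0.1],[0,0,0]],[[0,0,0],[0,0,0]]]}'
python3 -m crank '{"steps":[[[0,0,-0.08],[0,0,0]],[[0,0,-0.08],[0,0,0]],[[0,0,0],[0,0,0]]]}'
```

```text
time: 11.87
ee_pos: [0.5985, -0.0647, 0.134]
eef_rot: [0.722, 0.692, -0.0, -0.001]
ft_force: [-0.5, -0.6, -1.4]
width: 0.0217
grip_force: 25.0
time: 12.2
ee_pos: [0.5989, -0.0647, 0.1271]
eef_rot: [0.722, 0.692, -0.0, -0.0]
ft_force: [0.5, -1.2, -1.4]
width: 0.0215
grip_force: 25.0
time: 12.45
ee_pos: [0.5991, -0.0645, 0.1233]
eef_rot: [0.722, 0.692, 0.0, -0.0]
ft_force: [0.8, 0.9, -1.9]
width: 0.0213
grip_force: 25.0
```

```bash
python3 -m crank '{"steps":[[[0,0,-0.08],[0,0,0]],[[0,0,-0.08],[0,0,0]],[[0,0,-0.08],[0,0,0]],[[0,0,0],[0,0,0]]]}'
python3 -m crank '{"steps":[[[0,0,-0.08],[0,0,0]],[[0,0,-0.08],[0,0,0]],[[0,0,-0.08],[0,0,0]],[[0,0,0],[0,0,0]]]}'
```

```text
time: 12.78
ee_pos: [0.5989, -0.0645, 0.1171]
eef_rot: [0.722, 0.692, -0.0, -0.0]
ft_force: [0.1, 1.5, -3.1]
width: 0.0211
grip_force: 25.0
time: 13.12
ee_pos: [0.5989, -0.0645, 0.1111]
eef_rot: [0.722, 0.692, -0.0, -0.0]
ft_force: [0.2, 1.1, -2.5]
width: 0.0212
grip_force: 25.0
```

```bash
python3 -m crank '{"steps":[[[0,0,-0.1],[0,0,0]],[[0,0,-0.1],[0,0,0]],[[0,0,-0.1],[0,0,0]],[[0,0,-0.1],[0,0,0]],[[0,0,0],[0,0,0]]]}'
python3 -m crank '{"steps":[[[0,0,-0.1],[0,0,0]],[[0,0,-0.1],[0,0,0]],[[0,0,-0.1],[0,0,0]],[[0,0,0],[0,0,0]]]}'
python3 -m crank '{"steps":[[[0,0,-0.06],[0,0,0]],[[0,0,-0.06],[0,0,0]],[[0,0,0],[0,0,0]]]}'
```

```text
time: 13.53
ee_pos: [0.5989, -0.0646, 0.101]
eef_rot: [0.722, 0.692, -0.0, -0.0]
ft_force: [0.0, 2.8, -3.6]
width: 0.021
grip_force: 25.0
time: 13.87
ee_pos: [0.599, -0.0645, 0.0936]
eef_rot: [0.722, 0.692, 0.0, -0.0]
ft_force: [0.5, 3.1, -1.9]
width: 0.0211
grip_force: 25.0
time: 14.12
ee_pos: [0.5991, -0.0645, 0.0909]
eef_rot: [0.722, 0.692, 0.0, -0.0]
ft_force: [-0.0, 4.5, -1.1]
width: 0.0213
grip_force: 25.0
```

A side force of +y 4.5 N has built up, so I relieve it by shifting +y and carry on by feel.

```bash
python3 -m crank '{"steps":[[[0,0.03,0],[0,0,0]],[[0,0,0],[0,0,0]],[[0,0,0],[0,0,0]]]}'
python3 -m crank '{"steps":[[[0,0,-0.04],[0,0,0]],[[0,0,-0.04],[0,0,0]],[[0,0,0],[0,0,0]]]}'
```

```text
time: 14.37
ee_pos: [0.599, -0.0643, 0.0909]
eef_rot: [0.722, 0.692, -0.0, 0.0]
ft_force: [0.9, 2.1, -2.6]
width: 0.0214
grip_force: 25.0
time: 14.62
ee_pos: [0.5991, -0.0642, 0.0889]
eef_rot: [0.722, 0.692, -0.0, 0.0]
ft_force: [0.4, 2.0, -0.3]
width: 0.0215
grip_force: 25.0
```

```bash
python3 -m crank '{"steps":[[[0,0.02,0],[0,0,0]],[[0,0,-0.04],[0,0,0]],[[0,0,0],[0,0,0]],[[0,0,0],[0,0,0]]]}'
python3 -m crank '{"steps":[[[0,0,-0.04],[0,0,0]],[[0,0,0],[0,0,0]],[[0,0,0],[0,0,0]]]}'
python3 -m crank '{"steps":[[[0,0,-0.04],[0,0,0]],[[0,0,0],[0,0,0]],[[0,0,0],[0,0,0]]]}'
```

```text
time: 14.95
ee_pos: [0.599, -0.0639, 0.0879]
eef_rot: [0.722, 0.692, -0.0, 0.0]
ft_force: [0.5, 0.8, -1.7]
width: 0.0214
grip_force: 25.0
time: 15.2
ee_pos: [0.5991, -0.0637, 0.0872]
eef_rot: [0.722, 0.692, -0.0, 0.0]
ft_force: [-0.0, 0.0, -0.8]
width: 0.0214
grip_force: 25.0
time: 15.45
ee_pos: [0.5993, -0.0634, 0.0867]
eef_rot: [0.722, 0.692, 0.0, 0.0]
ft_force: [-2.1, 1.3, 5.8]
width: 0.021
grip_force: 25.0
```

```bash
python3 -m crank '{"steps":[[[0,0,-0.02],[0,0,0]],[[0,0,0],[0,0,0]],[[0,0,0],[0,0,0]]]}'
python3 - <<'E'
from bench import cams
from h import *
s=cams.camera("scene");d=cams.camera("side");w=cams.camera("wrist")
np.savez("wrist4.npz",**w)
f=lambda a:cv2.resize(a,(360,360),interpolation=cv2.INTER_CUBIC)
cv2.imwrite("pics/seat.png",np.hstack([f(s["pixels"][200:290,235:325]),f(w["pixels"][100:280,230:410])]))
E
```

```text
time: 15.7
ee_pos: [0.5993, -0.0634, 0.0866]
eef_rot: [0.722, 0.692, 0.0, 0.0]
ft_force: [-3.8, 0.5, 8.5]
width: 0.0213
grip_force: 25.0
```

View pics/seat.png

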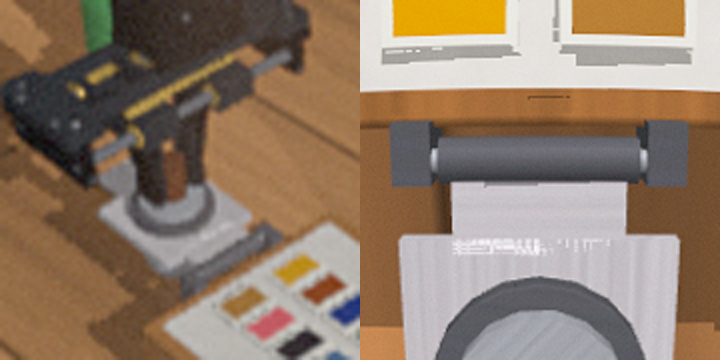

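Collar sits flush on the plate (left crop (170,205)) and the press is firm at about 10 N. I ease off a little, release and retreat upward.

```bash
python3 -m crank '{"steps":[[[0,0,0.02],[0,0,0]],[[0,0,0],[0,0,0]]]}'
python3 -m crank '{"steps":[[[0,0,0],[0,0,0]],[[0,0,0],[0,0,0]],[[0,0,0],[0,0,0]],[[0,0,0],[0,0,0]],[[0,0,0],[0,0,0]]]}' 50
python3 -m crank '{"steps":[[[0,0,0.2],[0,0,0]],[[0,0,0.4],[0,0,0]],[[0,0,0.6],[0,0,0]],[[0,0,0.8],[0,0,0]],[[0,0,0.8],[0,0,0]],[[0,0,0.8],[0,0,0]],[[0,0,0.8],[0,0,0]],[[0,0,0.8],[0,0,0]],[[0,0,0],[0,0,0]],[[0,0,0],[0,0,0]]]}'
python3 - <<'E'
from bench import cams
from h import *
c=cams.camera("wrist");s=cams.camera("scene")
W=np.array([[*wz(c,u,v)] for v in range(100,330) for u in range(230,410)])
ok=(abs(W[:,0]-.599)<.05)&(abs(W[:,1]+.064)<.05); W=W[ok];Z=W[:,2]
h,b=np.histogram(Z,bins=np.arange(.05,.115,.003)); print(h,b.round(3))
def plane(m,n):
    A=np.c_[W[m,:2]-[.599,-.064],np.ones(m.sum())]; print(n,m.sum(),np.linalg.lstsq(A,Z[m],rcond=None)[0].round(4))
R=np.hypot(W[:,0]-.599,W[:,1]+.064)
plane((Z<.071)&(Z>.06)&(R>.031),"plate"); plane((Z>.0715)&(Z<.0785)&(R<.03)&(R>.023),"collar"); plane((Z>.079)&(Z<.085)&(R<.021),"body top")
f=lambda a:cv2.resize(a,(360,360),interpolation=cv2.INTER_CUBIC)
cv2.imwrite("pics/fin.png",np.hstack([f(s["pixels"][200:290,235:325]),f(c["pixels"][90:330,200:440])]))
E
```

```text
time: 16.02
ee_pos: [0.5993, -0.0634, 0.0867]
eef_rot: [0.722, 0.692, 0.0, 0.0]
ft_force: [-2.6, 1.3, 6.0]
width: 0.0214
grip_force: 25.0
time: 16.43
ee_pos: [0.599, -0.0636, 0.0859]
eef_rot: [0.722, 0.692, -0.0, -0.0]
ft_force: [0.0, -0.1, -1.0]
width: 0.0456
grip_force: 0.0
time: 17.27
ee_pos: [0.5998, -0.0634, 0.2181]
eef_rot: [0.722, 0.692, 0.001, 0.001]
ft_force: [-0.2, -0.7, -1.3]
width: 0.0502
grip_force: 0.0
[   0    0    0    0    0 1944 2629   27  905  294  713  602   24   23
   17   21   22   25   22   80  538] [0.05  0.053 0.056 0.059 0.062 0.065 0.068 0.071 0.074 0.077 0.08  0.083
 0.086 0.089 0.092 0.095 0.098 0.101 0.104 0.107 0.11  0.113]
plate 4062 [-0.0016 -0.0181  0.0683]
collar 1052 [-0.0017 -0.0224  0.0764]
body top 1136 [-0.0031 -0.0168  0.083 ]
```

View pics/fin.png

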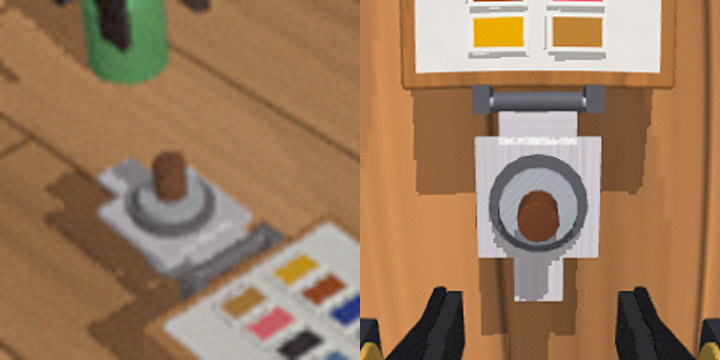

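The pot is upright in the ring. Its collar is 8 mm above the plate face and parallel to it, so it is fully seated, and the gripper is clear.

```bash
python3 -c "
from bench import ticket; print(ticket.close_job())"
```

```text
the job is handed in; nothing more can be done
None
```

The holder is folded out level and the water pot sits upright in its ring with the collar fully seated; I released it, moved the gripper clear and handed the job in at about 17 s on the robot's clock.

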